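# Lift a loaded nest plate off its locating pins and set it on the cooling stand

## Robot

A 6-joint arm with a two-finger parallel gripper is mounted at the origin on a cart in front of the work surface, level with it; the furniture and walls round the work are solid. World frame = base frame: x ahead of the robot, y to its left, z up, the work surface at z = 0. Lengths are in m, angles in rad, forces in N, time in s.
With the tool pointing down it reaches from about 0.3 to 0.875 m from the base axis. Payload 6.4 kg.
Tool frame: the origin (TCP) lies at the very end of the fingers, on their centre line; the grasp point (between the pads) lies 19 mm behind it (env.pinch_z is the z of the grasp point in the tool frame, in m); z points along the fingers, y is the direction in which the jaws open and shut (so a half turn about z gives the same grasp; the last joint's range is limited). The gripper opens to 88 mm and grips with 3 to 60 N. Pads are 18 mm wide; open, the fingers measure 123 mm over their backs; the gripper's body (75 mm by 187 mm) begins 45 mm behind the grasp point.
Start: joints at [1.039, 0.181, 1.607, -0, 1.354, -0.206], TCP at [0.184, 0.545, 0.239] pointing down, gripper open.
Joint ranges: [-2.99, 2.99], [-0.89, 2.07], [0.3, 2.58], [-1.14, 4.28], [0, 2.63], [-3.12, 3.12]. Speed limits (rad/s): [2.57, 2.57, 3.01, 3.14, 3.14, 3.14].

## Interface

Orientations are given as a rotation vector (axis times angle).
In Python, from bench import env gives the robot as it stands.
- The arm moves only by the tool arm_command, never from a script. Its argument "moves" is a list of rows, each a list of 7 numbers: the shift along the tool's x, y, z in cm, then the turn, a rotation vector about the tool's x, y, z in rad, then the opening, from -1 (shut) to 1 (fully open), so that 0 is half open. A call has 1 to 5 rows; each row is the pose to reach, as a shift and turn from the pose commanded when the call began, along the tool's axes at that moment; what a row does not reach only later rows make up. A row lasts 1/10 s, in which the tool goes at most 50 mm and 8.59 degrees, less where a joint would pass 70% of its speed; a pose out of reach is approached as far as the arm can. A call with a gripper value outside its range is refused whole. The fingers move at their own pace and stop on an object; "grip_force" is the grip in N (left out, the last holds). Time passes only in rows, so rows that repeat a pose let the fingers close. It gives the time, the measured TCP pose, the force and the opening at its end, in the units of the state.
- env.get_obs(): the state, without advancing time (a new reading comes with each control period).
- env.get_image(name): name is "scene" or "top"; returns (picture, depth): 480x640x3 uint8, blue, green, red; 480x640 float32, m along the optical axis (not along the pixel's ray), 0 where there is no reading.
- env.camera_info(name): a dict with "K" (3x3 intrinsics, pixels), "distortion" ([k1, k2, p1, p2, k3] as OpenCV has them; the pictures are not rectified), "pose" (4x4, takes a point from camera to world coordinates). Camera axes: x right, y up, looking along -z (the intrinsics and any distortion apply to the point x, -y, -z); pixel columns grow to the right and rows downward; lengths in m; the calibration is good to about 2 mm. A picture is of the moment at which its call begins. camera_info takes no time and is no camera call.
- env.sign_off(): hands the job in, once; it reports no verdict.
The state is a dict: "time_s": time; "joint_pos": joint angles; "joint_vel": joint speeds; "effort": joint torques, N m; "eef_pos": TCP position; "ee_rot": TCP orientation; "ft_force": force on the tool from outside, world axes, zero at the start; "ft_torque": the same for the moment, N m; "grip_width": finger opening in m.
Only numpy, scipy, OpenCV 4.12 (cv2) and the standard library are available. Lean on these libraries where they do the work, as an engineer would, in place of code of your own. Each camera call takes 0.05 s, during which the arm holds its last target.

## Task

The nest plate with the two soldered circuit boards is still on the jig's locating pins: turn the hold-down latch fully aside, lift the plate straight up off the pins, keeping it level so that it does not jam and the boards stay in their pockets, and set it down gently on the cooling stand, flat on both rails, centred and square between the end lips. Let go of it there, and do not disturb the other things on the bench.

Things in the scene. Friction and masses are not known exactly. Their poses are not given: they have to be found in the camera images.
- jig: Grey jig base, fixed, 124 (x -74 to +50) x 170 x 12 mm; origin on the bench under the middle of the seated plate, x away from the robot at yaw 0, y along the row of pins. Steel locating pins, 10 mm diameter, at y = -66 and +66 mm, tips 70 mm above the bench, last 4 mm tapered. Standoffs hold the plate's underside 30 mm above the bench: the pins reach 40 mm above that.
- latch (a joint): Flat steel turn latch, vertical axis at x = -54, y = +66 mm of the jig. 0: nose to the jig's +x over the plate's edge, lever to -x. Turning clockwise from above it grows to 1.65 rad (stop), lever and knob then pointing to the jig's +y (starts at 0 to 0.3). Clear of the plate above 1.15 rad; it stays where it is left (friction about 2 N at the knob).
- latch_knob (a point): Middle of the latch's black upright round knob, 14 mm diameter, 35 mm tall, top 86 mm above the bench, this point 71 mm above it; it stands on the end of the lever, 20 mm from the latch's axis. The lever is a flat bar 10 mm wide, its top 51 mm above the bench.
- plate_grip (a point): Point in the nest plate's black upright grip, 45 mm above the plate's underside (75 mm above the bench when seated); axes as nest_plate. The grip is a block 12 mm thick (x) and 32 mm long (y) in the middle of the plate, its top 58 mm above the plate's underside; pinch it across its 12 mm, in the middle.
- nest_plate: Aluminium plate 76 (x) x 156 (y) x 12 mm; origin at the centre of its underside. 13 mm holes at y = -66 and +66 mm fit round the jig's pins (1.5 mm play all round); two board pockets with 5 mm rims at y = -38 and +38 mm. At the start seated on the jig, axes along the jig's; with boards it weighs 0.28 to 0.52 kg.
- board_1_mid (a point): Middle (half-way up) of the small green circuit board, 42 x 26 x 13 mm, lying loose in the plate's pocket at y = -38 mm, with about 2 mm play.
- board_2_mid (a point): Middle (half-way up) of the like board in the plate's pocket at y = +38 mm.
- stand_top (a point): Top centre of the fixed cooling stand, 40 mm above the bench: the centre of the plate's underside shall rest here. Dark foot 70 (x) x 192 (y) mm, two rubber-topped rails along x at y = -50 and +50 mm, upturned lips at the y ends with inner faces 184 mm apart and 9 mm higher than the rails; the plate has 14 mm to spare at each end, either way round.
- adapter: Black wall adapter, 32 x 64 x 26 mm, a bystander near the bench's front edge; origin at its underside.
- connector: Small black connector, 18 x 34 x 15 mm, a bystander in front of the jig; origin at its underside.
- spool: Spool of solder, 55 mm diameter, 47 mm high, a bystander near the bench's front edge; origin at its underside.
- flux: White bottle with red spout, 51 mm diameter, 140 mm high, a bystander farther back; origin at its underside.

How it is judged:
On the way, in this order (a step that is already met when the one before it is completed fails the run):
1. the latch is turned aside (over 1.25 rad) with the plate still seated on the jig (value of joint latch above 1.25 rad and z of plate_grip in the frame of jig between 0.07 and 0.079 m), for 0.1 s.
2. the plate is lifted straight up until its underside is level with the pin tips or higher, within 20 mm of the line of its seat, tilted less than 0.17 rad (z of plate_grip in the frame of jig above 0.115 m and horizontal distance between plate_grip and jig below 0.02 m and angle between plate_grip's own z axis and vertical below 0.17 rad).
At the end, for the whole second after the job is handed in: The plate lies released, at rest on the stand: centre within 20 mm across and 14.5 mm along of the stand's, height within 3 mm, tilt under 0.04 rad, long axis within 0.15 rad of the stand's (either way round); both boards within 8 mm of their pockets' centres, 5 mm in height (x of nest_plate in the frame of stand_top between -0.02 and 0.02 m and y of nest_plate in the frame of stand_top between -0.0145 and 0.0145 m and z of nest_plate in the frame of stand_top between -0.003 and 0.003 m and angle between plate_grip's own z axis and vertical below 0.04 rad and angle between the y axis of plate_grip and the y axis of stand_top, either way round below 0.15 rad and linear speed of nest_plate below 0.02 m/s and contact force between the fingers and nest_plate below 0.2 N and x of board_1_mid in the frame of plate_grip between -0.008 and 0.008 m and y of board_1_mid in the frame of plate_grip between -0.046 and -0.03 m and z of board_1_mid in the frame of plate_grip between -0.033 and -0.022 m and x of board_2_mid in the frame of plate_grip between -0.008 and 0.008 m and y of board_2_mid in the frame of plate_grip between 0.03 and 0.046 m and z of board_2_mid in the frame of plate_grip between -0.033 and -0.022 m); the robot touches nothing.
It fails at once if the plate tilts more than 0.17 rad (10 degrees) (angle between plate_grip's own z axis and vertical above 0.17 rad).
It fails at once if the plate is let fall (faster than 0.5 m/s with no finger on it) (linear speed of nest_plate above 0.5 m/s and contact force between the fingers and nest_plate below 0.5 N).
It fails at once if a bystander (adapter, connector, spool or bottle) is moved more than 30 mm (distance of any of adapter, connector, spool, flux from where it was at the start of the episode above 0.03 m).
It also fails if it takes over 67 s, if anything falls off the work surface, if the arm or the gripper's body presses on something with over 40 N, if the wrist force passes 120 N, or if a joint passes its speed limit or range.

## Working session

There is one attempt and no reset: what is moved stays moved. The work goes in short steps, Python scripts to look and compute and a tool call to move; the robot and the scene stay as the last step left them, time stands still between calls to the robot, and variables do not carry over. Pictures are saved under pics/ and viewed, and the job is handed in when it is done.

Besides the shell and the picture viewer there is one more tool, called after "Request:" as name([rows], argument=value, ...), one row to a line, values as JSON. arm_command: Moves the arm, as the interface text tells. Its arguments: {"type":"object","properties":{"moves":{"type":"array"},"grip_force":{"type":"number"}},"required":["moves"]}

```bash
ls; mkdir -p pics; python3 - <<'E'
from bench import env
import cv2,numpy as np
o=env.get_obs()
for k,v in o.items(): print(k,v)
print(env.pinch_z)
for n in("scene","top"):
    im,d=env.get_image(n); cv2.imwrite(f"pics/{n}0.png",im); np.save(f"pics/{n}0.npy",d)
    ci=env.camera_info(n); print(n,{k:np.round(v,4).tolist() for k,v in ci.items()})
E
```

```text
pics
time_s 0.0
joint_pos [ 1.03873703e+00  1.81513073e-01  1.60802384e+00  3.87611998e-05
  1.35380231e+00 -2.06299510e-01]
joint_vel [ 1.39392769e-03 -2.20249393e-03  7.01980796e-05 -2.47753540e-03
  1.10674091e-04 -5.78943076e-04]
effort [ 2.80435997e-04 -4.33874881e+01 -3.41845286e+01  7.03496556e-02
  3.83955287e-02 -1.01043706e-04]
eef_pos [0.18370634 0.54429019 0.23781822]
ee_rot [-5.09347609e-01 -3.09935182e+00  2.53667226e-03]
ft_force [ 0.5968369   0.55752507 -0.36411466]
ft_torque [-0.00638501  0.00536576 -0.03409311]
grip_width 0.08853593535214205
-0.0187
scene {'K': [[604.1257, 0.0, 322.3088], [0.0, 604.1257, 236.6674], [0.0, 0.0, 1.0]], 'distortion': [0.0096, 0.0, 0.0, 0.0, 0.0], 'pose': [[0.4947, 0.5984, -0.6302, -0.1999], [-0.8689, 0.3272, -0.3714, -0.3662], [-0.016, 0.7314, 0.6818, 0.796], [0.0, 0.0, 0.0, 1.0]]}
top {'K': [[520.4978, 0.0, 316.0193], [0.0, 520.4978, 240.0134], [0.0, 0.0, 1.0]], 'distortion': [-0.0639, 0.0, 0.0, 0.0, 0.0], 'pose': [[-0.0121, 0.9962, -0.0857, 0.4207], [-0.9999, -0.013, -0.0106, 0.0333], [-0.0117, 0.0856, 0.9963, 1.0391], [0.0, 0.0, 0.0, 1.0]]}
```

View pics/scene0.png

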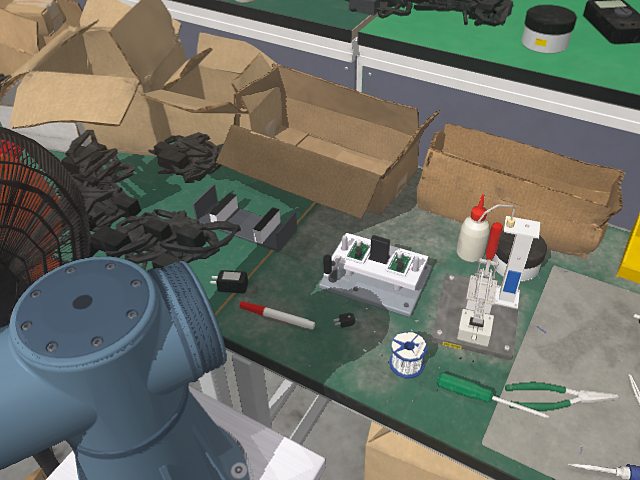

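View pics/top0.png

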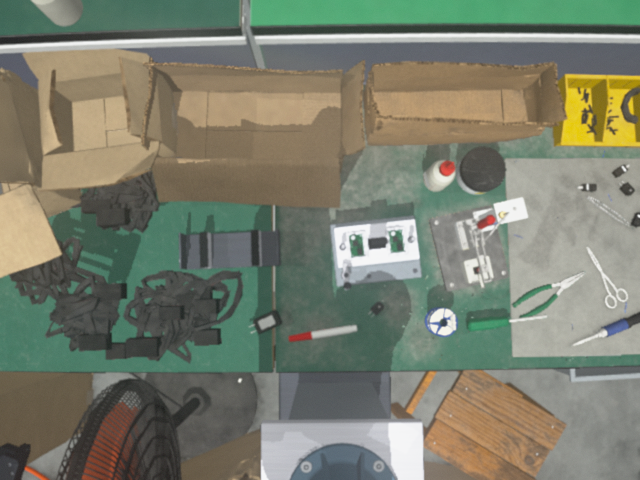

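```bash
cat > h.py <<'E'
import numpy as np,cv2
from bench import env
def cloud(n,d):
    ci=env.camera_info(n);K=np.array(ci["K"]);D=np.array(ci["distortion"]);P=np.array(ci["pose"])
    v,u=np.mgrid[0:480,0:640].astype(np.float64)
    p=cv2.undistortPoints(np.stack([u,v],-1).reshape(-1,1,2),K,D).reshape(480,640,2)
    X=np.stack([p[...,0]*d,-p[...,1]*d,-d],-1)
    return X@P[:3,:3].T+P[:3,3]
def proj(n,X):
    ci=env.camera_info(n);K=np.array(ci["K"]);D=np.array(ci["distortion"]);P=np.array(ci["pose"])
    c=(np.atleast_2d(X)-P[:3,3])@P[:3,:3]; c=c*[1,-1,-1]
    return cv2.projectPoints(c,np.zeros(3),np.zeros(3),K,D)[0].reshape(-1,2)
def ray(n,uv,z):
    ci=env.camera_info(n);K=np.array(ci["K"]);D=np.array(ci["distortion"]);P=np.array(ci["pose"])
    p=cv2.undistortPoints(np.array(uv,float).reshape(-1,1,2),K,D).reshape(-1,2)
    r=np.c_[p[:,0],-p[:,1],-np.ones(len(p))]@P[:3,:3].T
    return P[:3,3]+r*((z-P[2,3])/r[:,2])[:,None]
def crop(im,x0,y0,x1,y1,s,name):
    cv2.imwrite(name,cv2.resize(im[y0:y1,x0:x1],None,fx=s,fy=s,interpolation=cv2.INTER_CUBIC))
E
python3 - <<'E'
from h import *
im=cv2.imread("pics/top0.png");s=cv2.imread("pics/scene0.png")
crop(im,320,205,432,295,7,"pics/tj.png");crop(im,170,220,290,290,6,"pics/ts.png");crop(s,300,220,450,320,5,"pics/sj.png")
for n in("top","scene"):
    d=np.load(f"pics/{n}0.npy");C=cloud(n,d);np.save(f"pics/{n}C.npy",C)
    pts={"top":[(377,243),(347,266),(230,250),(190,250),(275,247),(205,250),(255,250),(400,280)],"scene":[(380,240),(327,263)]}[n]
    for u,v in pts: print(n,u,v,C[v,u].round(4))
E
```

```text
top 377 243 [ 0.4956 -0.0684  0.0869]
top 347 266 [ 0.4555 -0.0144  0.0504]
top 230 250 [0.4922 0.2172 0.0007]
top 190 250 [0.4928 0.2967 0.0064]
top 275 247 [0.4966 0.1261 0.0067]
top 205 250 [0.49   0.2588 0.0402]
top 255 250 [0.489  0.1621 0.0374]
top 400 280 [ 4.280e-01 -1.219e-01  4.000e-04]
scene 380 240 [ 0.495  -0.0707  0.0875]
scene 327 263 [ 0.4109 -0.0141  0.0788]
```

View pics/tj.png

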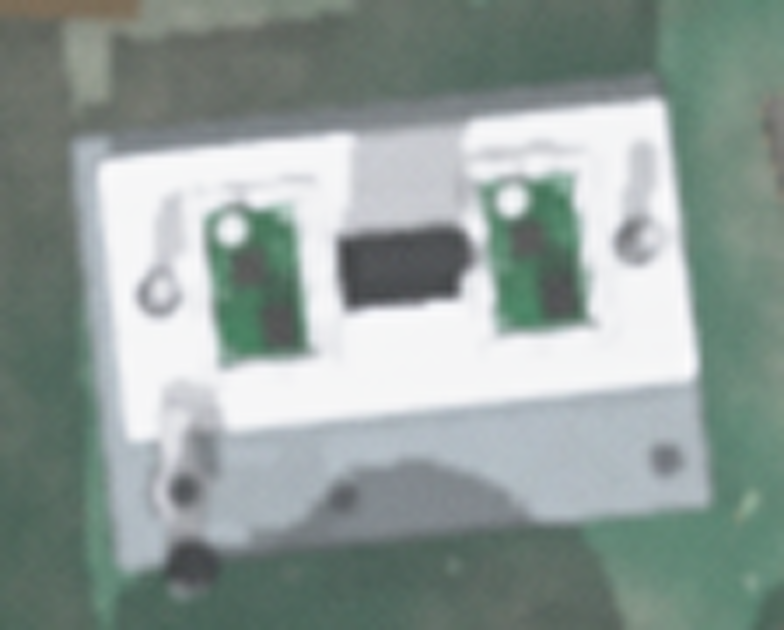

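View pics/ts.png

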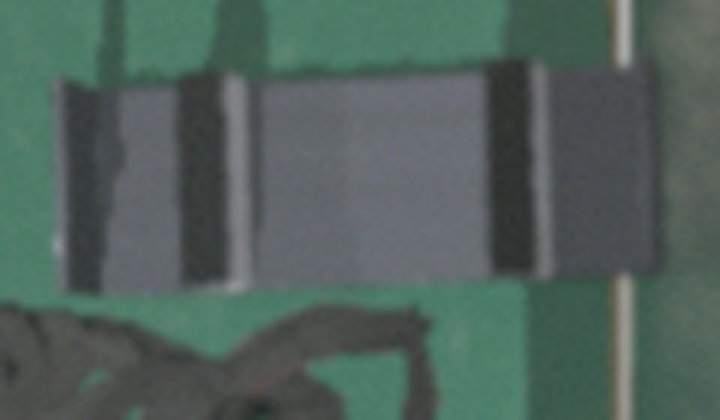

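View pics/sj.png

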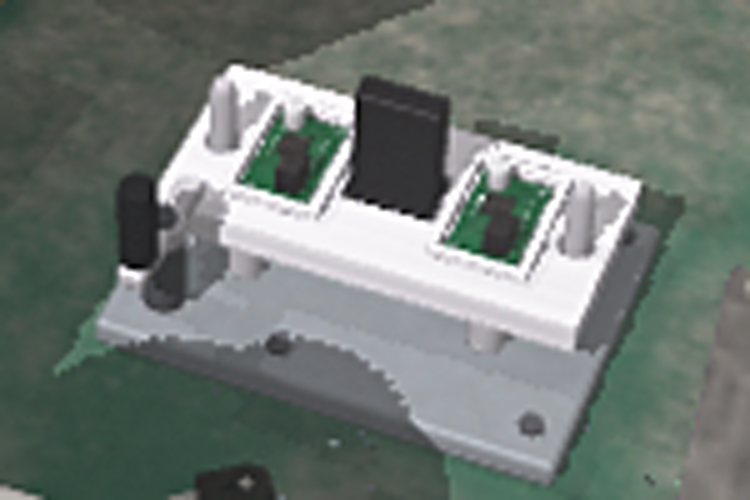

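```bash
cat > m.py <<'E'
from h import *
def tj(p): return [(320+(a+.5)/7-.5,205+(b+.5)/7-.5) for a,b in p]
def ts(p): return [(170+(a+.5)/6-.5,220+(b+.5)/6-.5) for a,b in p]
c=ray("top",tj([(98,158),(660,98),(698,378),(130,438)]),.042)
print("plate corners",c.round(4).tolist(),c.mean(0)); 
for a,b in((0,1),(3,2)):
    v=c[a]-c[b];print("yaw",np.arctan2(-v[0],v[1]),np.linalg.norm(v))
for a,b in((0,3),(1,2)):
    v=c[a]-c[b];print("yaw",np.arctan2(v[1],v[0]),np.linalg.norm(v))
g=ray("top",tj([(338,238),(462,228),(465,292),(346,305)]),.088);print("grip",g.round(4).tolist(),g.mean(0))
print("knob",ray("top",tj([(192,566)]),.086),"axis",ray("top",tj([(184,490)]),.055))
k=ray("top",ts([(248,82),(487,72),(495,272),(178,285)]),.04)
print("stand lips outer/foot",ray("top",ts([(62,80),(658,62),(660,275),(72,290)]),.049))
print("railtops L(180..224) R(488..530)",ray("top",ts([(180,80),(224,76),(224,283),(183,287),(488,66),(530,64),(535,270),(492,275)]),.04))
# cloud
for n in("top","scene"):
    C=np.load(f"pics/{n}C.npy").reshape(-1,3)
    m=(abs(C[:,0]-.495)<.03)&(abs(C[:,1]+.07)<.03)&(C[:,2]>.075)&(C[:,2]<.1);q=C[m];print(n,"grip pts",len(q),q.mean(0),cv2.minAreaRect(q[:,:2].astype(np.float32)*1000))
    m=(abs(C[:,0]-.5)<.08)&(abs(C[:,1]+.07)<.1)&(abs(C[:,2]-.042)<.008);q=C[m];print(n,"plate",len(q),q.mean(0),cv2.minAreaRect(q[:,:2].astype(np.float32)*1000))
    m=(abs(C[:,0]-.42)<.04)&(abs(C[:,1]+.015)<.04)&(C[:,2]>.06);q=C[m];print(n,"knob",len(q),q.mean(0),q.max(0),q.min(0))
    m=(abs(C[:,0]-.49)<.06)&(abs(C[:,1]-.21)<.09)&(abs(C[:,2]-.04)<.006)
    q=C[m]
    for s in(0,1):
        r=q[(q[:,1]>.21)==bool(s)];print(n,"rail",len(r),r.mean(0),cv2.minAreaRect(r[:,:2].astype(np.float32)*1000))
E
python3 m.py
```

```text
plate corners [[0.5309, 0.0098, 0.042], [0.5455, -0.1454, 0.042], [0.4682, -0.1537, 0.042], [0.4538, 0.0022, 0.042]] [ 0.49960666 -0.07179657  0.042     ]
yaw 0.09394597307164355 0.15590050680016546
yaw 0.09188795763887725 0.15652769252274265
yaw 0.0982633943896457 0.07747783562714684
yaw 0.10630224564576368 0.07780518918362092
grip [[0.5039, -0.0517, 0.088], [0.5061, -0.0842, 0.088], [0.4893, -0.0846, 0.088], [0.4863, -0.0534, 0.088]] [ 0.4964176  -0.06849302  0.088     ]
knob [[ 0.41879389 -0.01209905  0.086     ]] axis [[ 0.43918156 -0.01175708  0.055     ]]
stand lips outer/foot [[0.52300948 0.30577747 0.049     ]
 [0.52619025 0.11398071 0.049     ]
 [0.45823645 0.11376196 0.049     ]
 [0.45560492 0.30188669 0.049     ]]
railtops L(180..224) R(488..530) [[0.52341296 0.26966064 0.04      ]
 [0.52451727 0.25532077 0.04      ]
 [0.45763769 0.25495375 0.04      ]
 [0.45649829 0.2682429  0.04      ]
 [0.52659594 0.16962655 0.04      ]
 [0.52705998 0.15604292 0.04      ]
 [0.46065887 0.15461374 0.04      ]
 [0.45921909 0.16844532 0.04      ]]
top grip pts 121 [ 0.49793602 -0.07052379  
[... 738 characters left out ...]
6  0.08422048] ((496.6611328125, -70.08250427246094), (15.809778213500977, 31.423194885253906), 3.8867361545562744)
scene plate 2500 [ 0.48895625 -0.07540086  0.04286841] ((502.56005859375, -69.43135833740234), (148.76693725585938, 156.80621337890625), 5.226666450500488)
scene knob 122 [ 0.41419592 -0.01307268  0.07654659] [ 0.42364424 -0.0051353   0.08898486] [ 0.40861939 -0.0184281   0.06002675]
scene rail 346 [0.47993656 0.16832072 0.04045466] ((479.7028503417969, 164.9666748046875), (98.9244384765625, 89.84963989257812), 0.16421902179718018)
scene rail 378 [0.46895208 0.25047918 0.0400166 ] ((471.37261962890625, 253.46630859375), (111.4276123046875, 46.87698745727539), 31.25591468811035)
```

```bash
python3 - <<'E'
from h import *
for n in("top","scene"):
    C=np.load(f"pics/{n}C.npy").reshape(-1,3);d=np.load(f"pics/{n}0.npy").reshape(-1);C=C[d>0]
    print(n);ys=np.arange(.7,-.3,-.05);print("     "," ".join(f"{y:5.2f}" for y in ys))
    for x in np.arange(.75,.1,-.05):
        r=[]
        for y in ys:
            m=(C[:,0]>=x)&(C[:,0]<x+.05)&(C[:,1]>=y-.05)&(C[:,1]<y)
            r.append(f"{C[m,2].max()*100:5.1f}" if m.any() else "  .  ")
        print(f"{x:.2f} "," ".join(r))
    m=(abs(C[:,0]-.49)<.05)&(abs(C[:,1]-.21)<.11)&(C[:,2]>.044)&(C[:,2]<.06);q=C[m]
    for s in(0,1):
        r=q[(q[:,1]>.21)==bool(s)]
        if len(r): print("lip",len(r),r.mean(0),r.min(0),r.max(0))
    m=(abs(C[:,0]-.4385)<.007)&(abs(C[:,1]+.011)<.007);print("pivot z",np.sort(C[m,2])[-12:].round(3))
E
```

```text
top
       0.70  0.65  0.60  0.55  0.50  0.45  0.40  0.35  0.30  0.25  0.20  0.15  0.10  0.05 -0.00 -0.05 -0.10 -0.15 -0.20 -0.25
0.75    .    17.9  19.8  17.9   1.4   1.2  18.5  17.1   1.5   1.0  17.2  17.2  17.1  17.2  17.0  14.3   1.7   1.4   1.4   1.5
0.70    .     .    21.3  18.2  18.2   1.2  18.6  17.4   1.5   1.4   1.1   1.1   1.5   1.5  17.0  14.3  14.2  14.3  14.4  14.4
0.65    .     .    22.5  19.6  17.9  13.9  18.9  17.8  10.5  10.3  10.4  10.2  10.0   9.9  16.9  13.9   9.0  10.4   8.0  14.0
0.60    2.5   1.1  23.9  23.9  15.6  15.6  17.1  18.2  10.3  10.4  10.5  10.5  10.5  10.4   9.2   0.5   0.6  14.2  13.7   6.1
0.55    .     .    23.8  24.3  15.7  15.7   5.9   6.2   6.0   6.4   6.8   7.4   7.6   7.6   7.3   0.6   1.5   1.3   1.7  18.0
0.50    .     .    18.7  18.3  17.1   5.7   3.3   5.0   4.4   1.0   4.6   5.3   0.5   4.5   5.5   9.1   7.2   2.0  22.4  22.3
0.45    .     6.7  17.7  17.5  16.8   0.5   1.3   5.3   4.4   4.3   4.4   5.2   0.6   4.4   7.5   9.2   5.8   4.4  21.8   9.0
0.40    2.3   7.1  16.4   4.2   5.2   3.5   3.5   3.4   4.1   4.9   4.8   0.4   0.6   1.
[... 2352 characters left out ...]
.0   5.2   2.6
0.25    .     .     .     3.4   4.6   5.9  25.3  24.0   .   -22.8   0.3   0.5   0.7   0.5   0.4   0.4   0.5   0.4   0.4   0.5
0.20    .     .     .     .     0.3   .    34.3  33.3   .     .     .     .     0.3   0.2   0.4   0.3   0.3   0.4   0.4   0.3
0.15  -74.1   .     .     .     .     .    35.6  35.4   .     .     .     .     .     .     .     .     .     .     .     .  
lip 115 [0.48150566 0.13457169 0.04754685] [0.44020597 0.11617407 0.04407955] [0.52987435 0.20858582 0.05291497]
lip 102 [0.4834957  0.30228271 0.04769675] [0.44215731 0.21229021 0.04415178] [0.52066454 0.3109415  0.05298304]
pivot z [0.054 0.054 0.054 0.055 0.055 0.055 0.055 0.055 0.056 0.056 0.056 0.056]
```

Request:
arm_command([
  [0,0,-5,0,0,0,0],
  [0,0,-10,0,0,0,0],
  [0,0,-15,0,0,0.15,0],
  [0,0,-20,0,0,0.3,0],
  [0,0,-25,0,0,0.46,0],
])

```text
time_s: 0.6
eef_pos: [0.1838, 0.5443, 0.4904]
ee_rot: [-1.197, -2.904, 0.001]
ft_force: [0.4, 1.2, -0.2]
grip_width: 0.0504
```

```bash
cat > go.py <<'E'
# usage: go.py x y z yaw_of_tool_y  -> shift in tool axes (cm), rotation vec (rad) from measured pose
import sys;from h import *
from scipy.spatial.transform import Rotation as R
o=env.get_obs();Rm=R.from_rotvec(o["ee_rot"]);p=np.array(o["eef_pos"])
print("t",o["time_s"],"p",p.round(4),"yawy",np.arctan2(*Rm.as_matrix()[[1,0],1]).round(3),"z",Rm.as_matrix()[:,2].round(4),"F",np.round(o["ft_force"],2),"w",round(o["grip_width"],4),"j",np.round(o["joint_pos"],2))
if len(sys.argv)>1:
    x,y,z,a=map(float,sys.argv[1:5])
    T=R.from_matrix(np.array([[-np.sin(a),np.cos(a),0],[np.cos(a),np.sin(a),0],[0,0,-1]]).T)
    print("shift cm",(Rm.inv().apply(np.array([x,y,z])-p)*100).round(2),"rot",(Rm.inv()*T).as_rotvec().round(3))
E
python3 go.py .419 -.012 .40 .785
```

```text
t 0.6 p [0.1838 0.5443 0.4904] yawy 0.789 z [-3.e-04 -5.e-04 -1.e+00] F [ 0.4   1.23 -0.2 ] w 0.0504 j [1.04 0.1  1.21 0.   1.84 0.25]
shift cm [-55.89 -22.89   9.06] rot [-0.001  0.     0.004]
```

Request:
arm_command([
  [-23,-9.4,0,0,0,0,0],
  [-23,-9.4,0,0,0,0,0],
  [-23,-9.4,0,0,0,0,0],
  [-23,-9.4,0,0,0,0,0],
  [-23,-9.4,0,0,0,0,0],
])

```text
time_s: 1.1
eef_pos: [0.2824, 0.3148, 0.4884]
ee_rot: [1.187, 2.909, -0.0]
ft_force: [1.5, -1.4, 0.5]
grip_width: 0.0438
```

Request:
arm_command([
  [-23,-9.4,10,0,0,0,0],
  [-23,-9.4,10,0,0,0,0],
  [-23,-9.4,10,0,0,0,0],
  [-23,-9.4,10,0,0,0,0],
  [-23,-9.4,10,0,0,0,0],
])

```text
time_s: 1.6
eef_pos: [0.3743, 0.1018, 0.3945]
ee_rot: [1.188, 2.908, 0.0]
ft_force: [1.0, -0.4, 0.1]
grip_width: 0.0441
```

```bash
python3 go.py .419 -.012 .12 .785; python3 - <<'E'
from h import *
im,d=env.get_image("scene");cv2.imwrite("pics/s1.png",im)
E
```

```text
t 1.6 p [0.3743 0.1018 0.3945] yawy 0.795 z [ 5.e-04  1.e-04 -1.e+00] F [ 0.99 -0.42  0.06] w 0.0441 j [-0.04 -0.35  1.8   0.    1.7  -0.84]
shift cm [-11.16  -5.    27.45] rot [0.   0.   0.01]
```

View pics/s1.png

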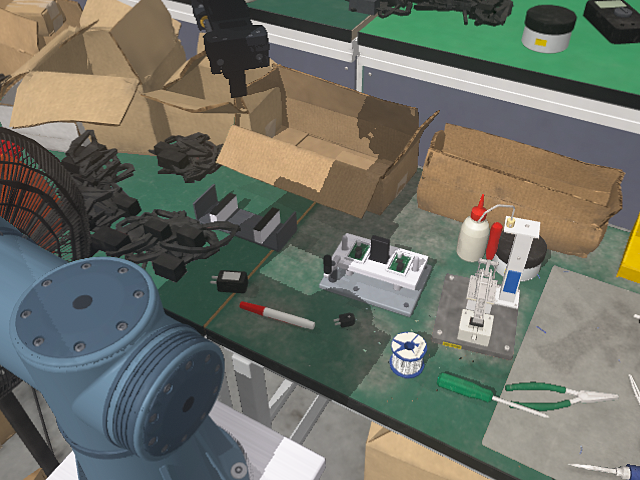

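Request:
arm_command([
  [-11.2,-5,20,0,0,0,0],
  [-11.2,-5,20,0,0,0,0],
  [-11.2,-5,20,0,0,0,0],
  [-11.2,-5,20,0,0,0,0],
  [-11.2,-5,20,0,0,0,0],
])

```text
time_s: 2.15
eef_pos: [0.418, -0.0113, 0.1925]
ee_rot: [-1.189, -2.905, 0.001]
ft_force: [0.1, 0.2, 0.8]
grip_width: 0.0439
```

Request:
arm_command([
  [0,0,4,0,0,0,0],
  [0,0,7.3,0,0,0,0],
  [0,0,7.3,0,0,0,0],
])

```text
time_s: 2.45
eef_pos: [0.4154, -0.0093, 0.1182]
ee_rot: [-1.185, -2.899, 0.001]
ft_force: [-0.6, -0.3, -0.2]
grip_width: 0.0437
```

```bash
python3 go.py .419 -.012 .061 .785; python3 - <<'E'
from h import *
im,d=env.get_image("scene");crop(im,270,180,430,300,5,"pics/s2.png")
im,d=env.get_image("top");crop(im,300,190,440,310,5,"pics/t2.png")
E
```

```text
t 2.45 p [ 0.4154 -0.0093  0.1182] yawy 0.794 z [-0.0093  0.003  -1.    ] F [-0.59 -0.35 -0.21] w 0.0437 j [-0.31 -0.02  2.09  0.    1.08 -1.1 ]
shift cm [-0.5   0.09  5.72] rot [-0.004 -0.009  0.009]
```

View pics/s2.png

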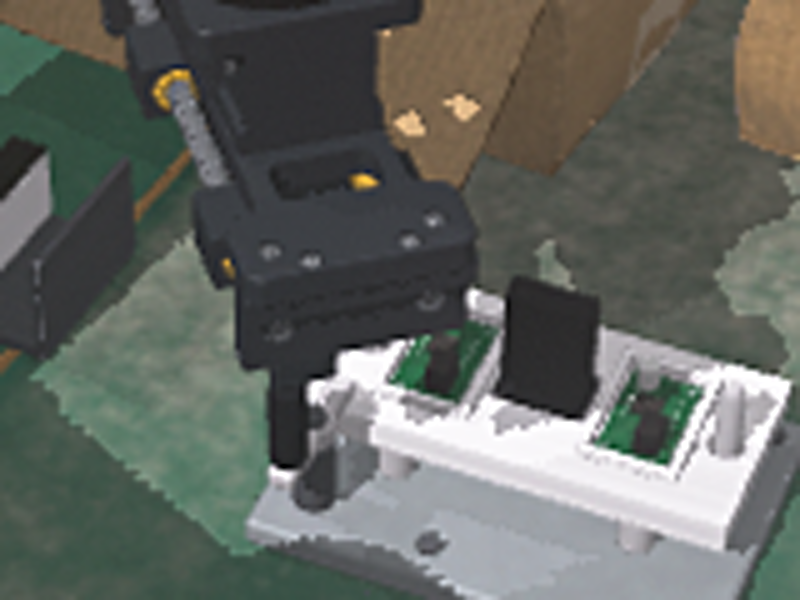

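View pics/t2.png

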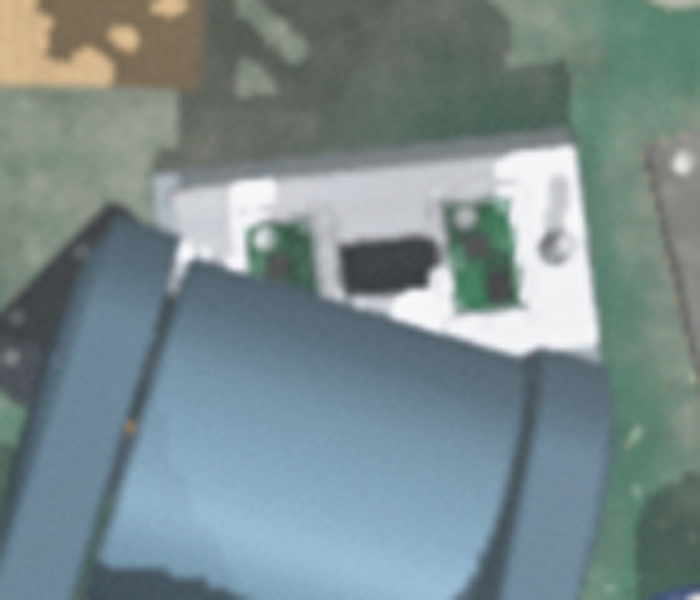

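Request:
arm_command([
  [-0.3,0.05,2,0,0,0,0],
  [-0.3,0.05,4,0,0,0,0],
  [-0.3,0.05,5.7,0,0,0,0],
  [-0.3,0.05,5.7,0,0,0,0],
  [-0.3,0.05,5.7,0,0,0,0],
])

```text
time_s: 3.05
eef_pos: [0.423, -0.0125, 0.0672]
ee_rot: [1.187, 2.906, 0.0]
ft_force: [0.6, -0.1, 1.1]
grip_width: 0.0443
```

```bash
python3 go.py .419 -.012 .061 .785
```

```text
t 3.05 p [ 0.423  -0.0125  0.0672] yawy 0.795 z [ 2.4e-03 -8.0e-04 -1.0e+00] F [ 0.55 -0.08  1.08] w 0.0443 j [-0.31  0.09  2.11 -0.    0.94 -1.11]
shift cm [ 0.32 -0.25  0.61] rot [0.001 0.002 0.01 ]
```

Request:
arm_command([
  [0.3,-0.25,0.5,0,0,0,0],
  [0.3,-0.25,0.5,0,0,0,0],
  [0.3,-0.25,0.5,0,0,0,0],
])

```text
time_s: 3.35
eef_pos: [0.418, -0.012, 0.0609]
ee_rot: [1.188, 2.907, 0.0]
ft_force: [0.3, -1.0, 0.4]
grip_width: 0.0437
```

Request:
arm_command([
  [0,0,0,0,0,0,-1],
  [0,0,0,0,0,0,-1],
  [0,0,0,0,0,0,-1],
  [0,0,0,0,0,0,-1],
  [0,0,0,0,0,0,-1],
], grip_force=15)

```text
time_s: 3.85
eef_pos: [0.4181, -0.0119, 0.0604]
ee_rot: [1.188, 2.907, 0.001]
ft_force: [0.5, 1.6, -1.2]
grip_width: 0.0134
```

```bash
python3 go.py .437 .009 .062 .785
```

```text
t 3.85 p [ 0.4181 -0.0119  0.0604] yawy 0.795 z [ 8.e-04  2.e-04 -1.e+00] F [ 0.54  1.58 -1.21] w 0.0134 j [-0.31  0.09  2.12  0.    0.92 -1.11]
shift cm [ 0.11  2.81 -0.16] rot [0.001 0.    0.01 ]
```

Request:
arm_command([
  [0.46,0.64,0,0,0,0,-1],
  [0.64,1.32,0,0,0,0,-1],
  [0.57,2.0,0,0,0,0,-1],
  [0.21,2.72,0,0,0,0,-1],
  [0.21,2.72,0,0,0,0,-1],
])

```text
time_s: 4.35
eef_pos: [0.4321, 0.0101, 0.0589]
ee_rot: [-1.185, -2.901, 0.002]
ft_force: [-6.7, 1.2, 1.6]
grip_width: 0.0131
```

Request:
arm_command([
  [0,0,0,0,0,0,-1],
  [0,0,0,0,0,0,-1],
])

```text
time_s: 4.55
eef_pos: [0.432, 0.01, 0.059]
ee_rot: [-1.185, -2.902, 0.002]
ft_force: [-5.6, 2.2, 0.9]
grip_width: 0.0134
```

```bash
python3 go.py .437 .009 .062 .785;  python3 - <<'E'
from h import *
im,d=env.get_image("scene");crop(im,270,180,430,300,5,"pics/s3.png")
E
```

```text
t 4.55 p [0.432 0.01  0.059] yawy 0.795 z [-0.0071  0.0018 -1.    ] F [-5.65  2.15  0.9 ] w 0.0134 j [-0.25  0.13  2.08 -0.    0.93 -1.05]
shift cm [-0.42  0.27 -0.31] rot [-0.004 -0.006  0.01 ]
```

View pics/s3.png

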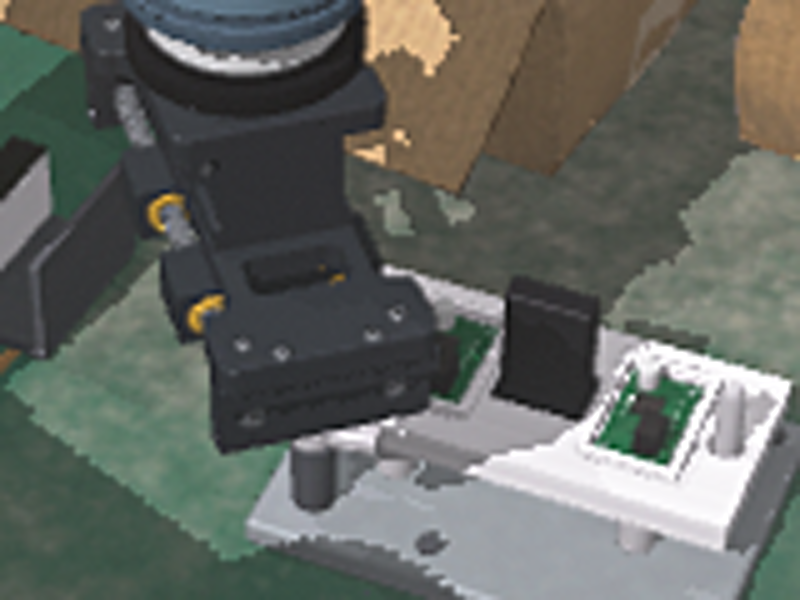

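Request:
arm_command([
  [-0.28,0.28,0,0,0,0,-1],
  [-0.56,0.56,0,0,0,0,-1],
  [-0.56,0.56,0,0,0,0,-1],
])

```text
time_s: 4.9
eef_pos: [0.4383, 0.0099, 0.0587]
ee_rot: [-1.183, -2.898, 0.005]
ft_force: [-13.5, -1.4, 6.3]
grip_width: 0.0137
```

```bash
python3 go.py .437 .009 .062 .785
```

```text
t 4.9 p [0.4383 0.0099 0.0587] yawy 0.796 z [-0.0117  0.0012 -0.9999] F [-13.48  -1.41   6.33] w 0.0137 j [-0.25  0.15  2.06 -0.    0.94 -1.04]
shift cm [ 0.04 -0.16 -0.33] rot [-0.007 -0.009  0.011]
```

Request:
arm_command([
  [0.3,-0.4,0,0,0,0,-1],
  [0.3,-0.4,0,0,0,0,-0.2],
  [0.3,-0.4,0,0,0,0,-0.2],
  [0.3,-0.4,-2,0,0,0,-0.2],
  [0.3,-0.4,-7,0,0,0,-0.1],
])

```text
time_s: 5.4
eef_pos: [0.4354, 0.0087, 0.128]
ee_rot: [-1.186, -2.901, 0.002]
ft_force: [0.6, 0.4, 0.3]
grip_width: 0.0391
```

Request:
arm_command([
  [0,0,-3,0,0,0.15,0.2],
  [0,0,-3,0,0,0.3,0.2],
  [0,0,-3,0,0,0.45,0.2],
  [0,0,-3,0,0,0.6,0.2],
  [0,0,-3,0,0,0.7,0.2],
])

```text
time_s: 5.9
eef_pos: [0.4388, 0.008, 0.161]
ee_rot: [2.119, 2.317, 0.0]
ft_force: [-0.4, -0.7, 0.3]
grip_width: 0.0528
```

```bash
python3 go.py .4975 -.0707 .15 .095;  python3 - <<'E'
from h import *
im,d=env.get_image("scene");crop(im,270,180,430,300,5,"pics/s4.png")
E
```

```text
t 5.9 p [0.4388 0.008  0.161 ] yawy 0.089 z [ 1.3e-03 -8.0e-04 -1.0e+00] F [-0.37 -0.68  0.3 ] w 0.0528 j [-0.25 -0.04  2.01 -0.    1.17 -0.34]
shift cm [-8.36  5.15  1.11] rot [ 0.001  0.001 -0.006]
```

View pics/s4.png

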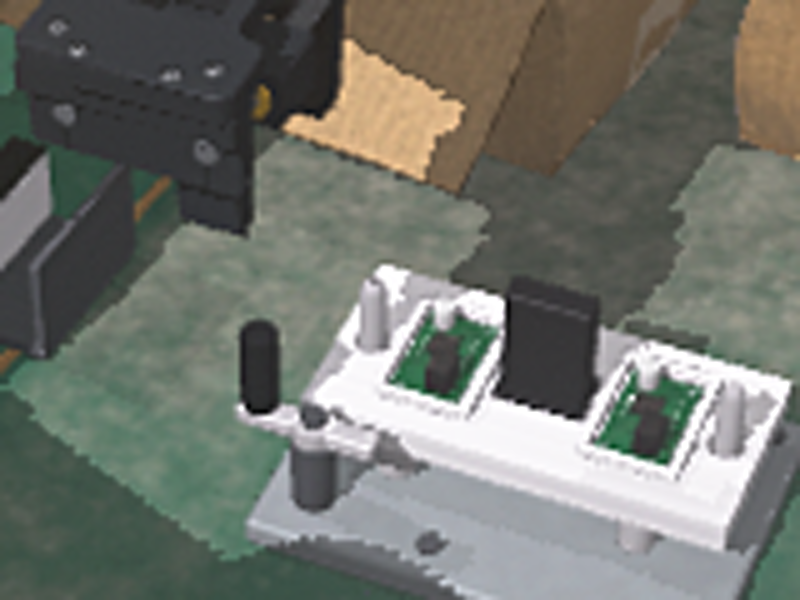

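The latch (pivot near (315,410) in the crop) is fully aside, its nose pointing along the plate's edge, and the plate is still seated. Next, the grip.

Request:
arm_command([
  [-8.3,5.1,1,0,0,0,0.2],
  [-8.3,5.1,1,0,0,0,0.2],
  [-8.3,5.1,1,0,0,0,0.2],
  [-8.3,5.1,1,0,0,0,0.2],
  [-8.3,5.1,1,0,0,0,0.2],
])

```text
time_s: 6.45
eef_pos: [0.4963, -0.0689, 0.1502]
ee_rot: [-2.112, -2.325, 0.0]
ft_force: [-0.0, 0.1, 0.2]
grip_width: 0.0529
```

```bash
python3 go.py .4975 -.0707 .0565 .095;  python3 - <<'E'
from h import *
im,d=env.get_image("scene");crop(im,290,160,450,280,5,"pics/s5.png")
E
```

```text
t 6.45 p [ 0.4963 -0.0689  0.1502] yawy 0.096 z [-8.e-04  4.e-04 -1.e+00] F [-0.02  0.06  0.19] w 0.0529 j [-0.38  0.12  1.87  0.    1.15 -0.47]
shift cm [-0.19  0.11  9.37] rot [-0.001 -0.     0.001]
```

View pics/s5.png

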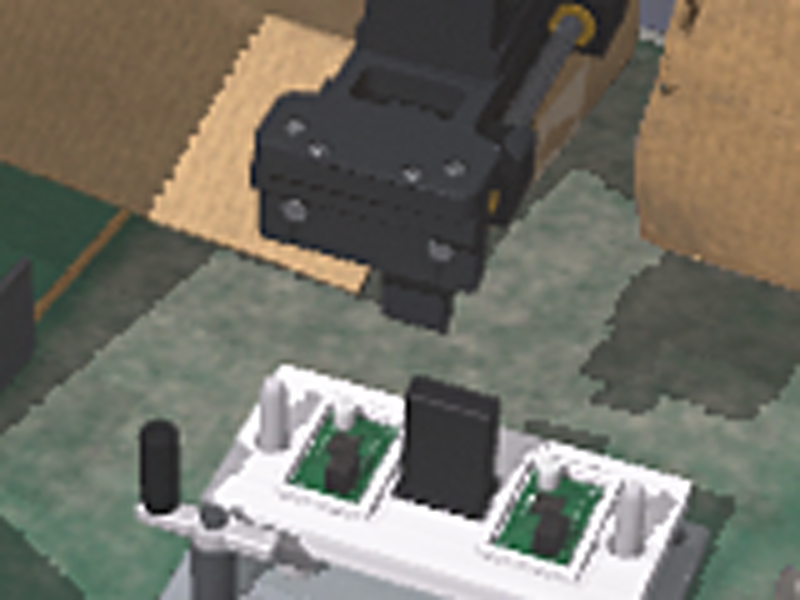

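Request:
arm_command([
  [-0.15,0.1,3,0,0,0,0.2],
  [-0.15,0.1,6,0,0,0,0.2],
  [-0.15,0.1,8.5,0,0,0,0.2],
  [-0.15,0.1,9.3,0,0,0,0.2],
  [-0.15,0.1,9.3,0,0,0,0.2],
])

```text
time_s: 7.0
eef_pos: [0.4971, -0.0699, 0.0568]
ee_rot: [-2.111, -2.324, 0.001]
ft_force: [1.0, -0.4, -0.1]
grip_width: 0.0528
```

Request:
arm_command([
  [0,0,0,0,0,0,0.0],
  [0,0,0,0,0,0,0.0],
])

```text
time_s: 7.2
eef_pos: [0.4992, -0.0711, 0.059]
ee_rot: [2.111, 2.323, 0.002]
ft_force: [-0.1, -0.6, -0.4]
grip_width: 0.0451
```

```bash
python3 go.py .4975 -.0707 .0565 .095
```

```text
t 7.2 p [ 0.4992 -0.0711  0.059 ] yawy 0.095 z [ 0.0026 -0.001  -1.    ] F [-0.14 -0.61 -0.43] w 0.0451 j [-0.38  0.27  1.91 -0.    0.96 -0.47]
shift cm [ 0.06 -0.16  0.25] rot [0.003 0.001 0.   ]
```

Request:
arm_command([
  [0.05,-0.1,0.2,0,0,0,-0.4],
  [0.05,-0.1,0.2,0,0,0,-0.6],
  [0.05,-0.1,0.2,0,0,0,-0.8],
  [0.05,-0.1,0.2,0,0,0,-1],
  [0.05,-0.1,0.2,0,0,0,-1],
], grip_force=10)

```text
time_s: 7.7
eef_pos: [0.4973, -0.0706, 0.0555]
ee_rot: [2.113, 2.324, 0.0]
ft_force: [1.2, 0.4, 1.0]
grip_width: 0.0119
```

Request:
arm_command([
  [0,0,0,0,0,0,-1],
  [0,0,0,0,0,0,-1],
  [0,0,0,0,0,0,-1],
  [0,0,0,0,0,0,-1],
], grip_force=40)

```text
time_s: 8.1
eef_pos: [0.4973, -0.0706, 0.0556]
ee_rot: [2.113, 2.324, 0.0]
ft_force: [0.6, -0.4, 2.6]
grip_width: 0.0118
```

```bash
python3 go.py .4975 -.0707 .0565 .095
```

```text
t 8.1 p [ 0.4973 -0.0706  0.0556] yawy 0.095 z [ 6.e-04 -2.e-04 -1.e+00] F [ 0.55 -0.4   2.56] w 0.0118 j [-0.38  0.27  1.92  0.    0.95 -0.47]
shift cm [-0.01  0.02 -0.09] rot [ 0.001  0.    -0.   ]
```

Request:
arm_command([
  [0,0,-0.4,0,0,0,-1],
  [0,0,-0.8,0,0,0,-1],
  [0,0,-1.2,0,0,0,-1],
  [0,0,-1.6,0,0,0,-1],
  [0,0,-2,0,0,0,-1],
])

```text
time_s: 8.6
eef_pos: [0.4969, -0.0704, 0.0756]
ee_rot: [-2.113, -2.324, 0.0]
ft_force: [2.9, -0.1, -5.1]
grip_width: 0.0117
```

```bash
python3 go.py .4973 -.0706 .0756 .095;  python3 - <<'E'
from h import *
im,d=env.get_image("scene");crop(im,290,160,450,280,5,"pics/s6.png")
E
```

```text
t 8.6 p [ 0.4969 -0.0704  0.0756] yawy 0.095 z [-2.e-04  1.e-04 -1.e+00] F [ 2.94 -0.12 -5.09] w 0.0117 j [-0.38  0.24  1.91  0.    0.99 -0.47]
shift cm [-0.02  0.04  0.  ] rot [-0. -0.  0.]
```

View pics/s6.png

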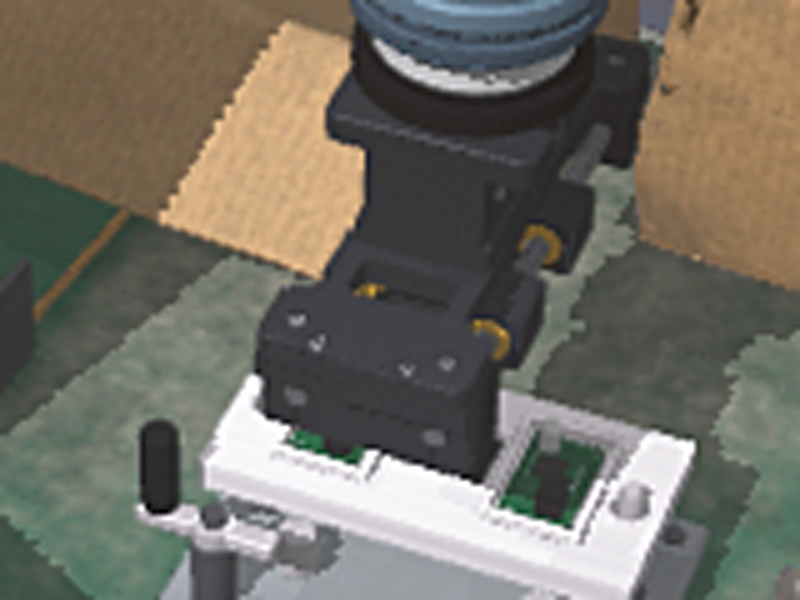

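Request:
arm_command([
  [0,0.05,-0.6,0,0,0,-1],
  [0,0.05,-1.2,0,0,0,-1],
  [0,0.05,-1.8,0,0,0,-1],
  [0,0.05,-2.4,0,0,0,-1],
  [0,0.05,-3,0,0,0,-1],
])

```text
time_s: 9.15
eef_pos: [0.4971, -0.0704, 0.1058]
ee_rot: [-2.113, -2.324, 0.001]
ft_force: [0.8, 0.1, -3.1]
grip_width: 0.0116
```

Request:
arm_command([
  [0,0,-0.6,0,0,0,-1],
  [0,0,-1.4,0,0,0,-1],
  [0,0,-2.2,0,0,0,-1],
  [0,0,-3,0,0,0,-1],
  [0,0,-3,0,0,0,-1],
])

```text
time_s: 9.65
eef_pos: [0.4984, -0.0708, 0.1369]
ee_rot: [2.112, 2.323, 0.001]
ft_force: [-0.4, -0.2, -3.6]
grip_width: 0.0116
```

```bash
python3 go.py .492 .2112 .133 .02;  python3 - <<'E'
from h import *
im,d=env.get_image("scene");crop(im,270,130,450,265,4.4,"pics/s7.png")
E
```

```text
t 9.65 p [ 0.4984 -0.0708  0.1369] yawy 0.095 z [ 0.0024 -0.001  -1.    ] F [-0.35 -0.16 -3.55] w 0.0116 j [-0.38  0.14  1.88 -0.    1.12 -0.47]
shift cm [28.13  2.04  0.36] rot [0.002 0.001 0.075]
```

View pics/s7.png

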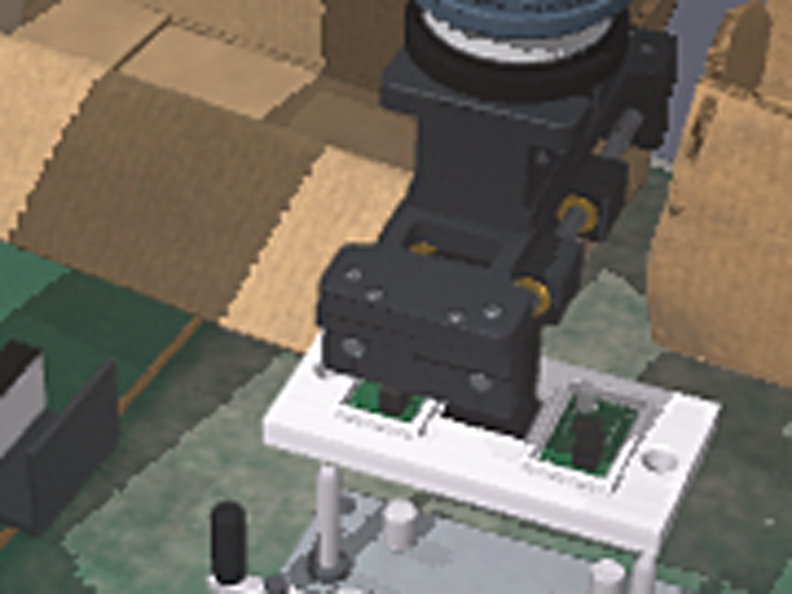

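Request:
arm_command([
  [0.8,0,0,0,0,0,-1],
  [2.2,0.2,0,0,0,0,-1],
  [4.2,0.4,0,0,0,0.02,-1],
  [6.7,0.6,0,0,0,0.03,-1],
  [9.4,0.8,0,0,0,0.04,-1],
])

```text
time_s: 10.2
eef_pos: [0.496, 0.0257, 0.1349]
ee_rot: [-2.16, -2.28, 0.0]
ft_force: [-0.5, 0.9, -3.1]
grip_width: 0.0116
```

Request:
arm_command([
  [2.7,0.2,0,0,0,0.01,-1],
  [5.4,0.5,0,0,0,0.02,-1],
  [8.1,0.7,0,0,0,0.03,-1],
  [10.5,0.8,0,0,0,0.035,-1],
  [12.5,0.9,0,0,0,0.035,-1],
])

```text
time_s: 10.7
eef_pos: [0.4976, 0.1517, 0.1348]
ee_rot: [-2.197, -2.244, 0.001]
ft_force: [-0.5, 0.6, -2.8]
grip_width: 0.0118
```

```bash
python3 go.py .4915 .212 .133 .02
```

```text
t 10.7 p [0.4976 0.1517 0.1348] yawy 0.021 z [-1.3e-03  4.0e-04 -1.0e+00] F [-0.48  0.59 -2.75] w 0.0118 j [0.07 0.18 1.83 0.   1.13 0.05]
shift cm [ 6.04 -0.48  0.18] rot [-0.001 -0.     0.001]
```

Request:
arm_command([
  [1.8,-0.15,0,0,0,0,-1],
  [3.4,-0.3,0,0,0,0,-1],
  [4.8,-0.45,0,0,0,0,-1],
  [5.7,-0.45,0,0,0,0,-1],
  [6.0,-0.45,0,0,0,0,-1],
])

```text
time_s: 11.2
eef_pos: [0.4926, 0.2102, 0.1352]
ee_rot: [-2.197, -2.245, 0.0]
ft_force: [0.7, -0.5, -3.5]
grip_width: 0.012
```

Request:
arm_command([
  [0,0,0,0,0,0,-1],
  [0,0,0,0,0,0,-1],
])

```text
time_s: 11.4
eef_pos: [0.493, 0.2087, 0.1353]
ee_rot: [2.2, 2.243, -0.0]
ft_force: [0.1, -0.6, -4.3]
grip_width: 0.0116
```

```bash
python3 go.py .4915 .212 .066 .02; python3 - <<'E'
from h import *
im,d=env.get_image("scene");crop(im,170,90,350,225,4.4,"pics/s8.png")
C=cloud("scene",d);np.save("pics/c8.npy",C)
E
```

```text
t 11.4 p [0.493  0.2087 0.1353] yawy 0.02 z [-1.e-04 -3.e-04 -1.e+00] F [ 0.11 -0.58 -4.31] w 0.0116 j [ 0.18  0.21  1.8  -0.    1.13  0.16]
shift cm [ 0.34 -0.15  6.93] rot [-0.  0. -0.]
```

View pics/s8.png

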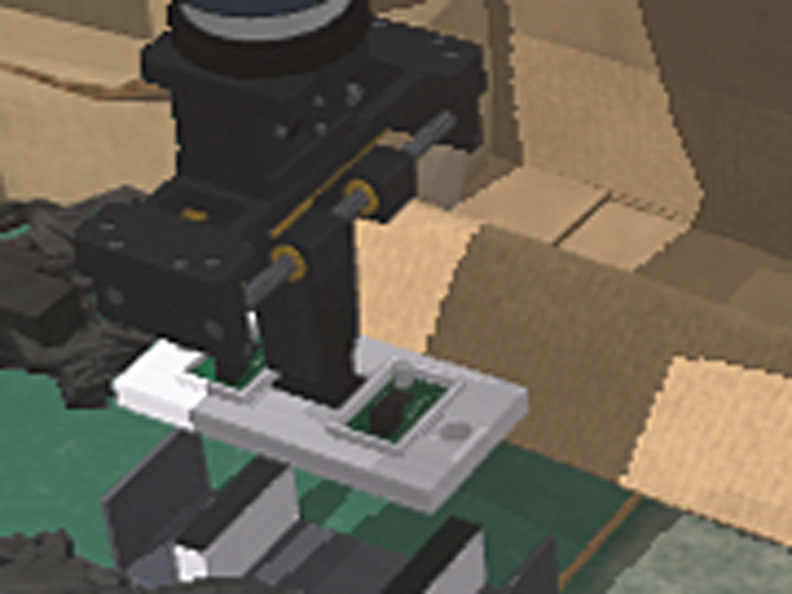

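Request:
arm_command([
  [0.3,-0.1,0.8,0,0,0,-1],
  [0.3,-0.1,2.2,0,0,0,-1],
  [0.3,-0.1,3.6,0,0,0,-1],
  [0.3,-0.1,4.8,0,0,0,-1],
  [0.3,-0.1,5.4,0,0,0,-1],
])

```text
time_s: 11.95
eef_pos: [0.4906, 0.2117, 0.0791]
ee_rot: [-2.198, -2.242, 0.004]
ft_force: [-0.2, 0.4, -4.0]
grip_width: 0.0117
```

Request:
arm_command([
  [0,0,0,0,0,0,-1],
  [0,0,0,0,0,0,-1],
])

```text
time_s: 12.15
eef_pos: [0.492, 0.2121, 0.0813]
ee_rot: [-2.199, -2.244, 0.0]
ft_force: [0.4, 0.9, -2.8]
grip_width: 0.0116
```

```bash
python3 go.py .4915 .212 .0656 .02; python3 - <<'E'
from h import *
im,d=env.get_image("scene");crop(im,170,120,350,255,4.4,"pics/s9.png")
E
```

```text
t 12.15 p [0.492  0.2121 0.0813] yawy 0.02 z [-1.e-04  0.e+00 -1.e+00] F [ 0.41  0.88 -2.81] w 0.0116 j [0.19 0.29 1.82 0.   1.03 0.17]
shift cm [-0.01 -0.05  1.57] rot [-0. -0.  0.]
```

View pics/s9.png

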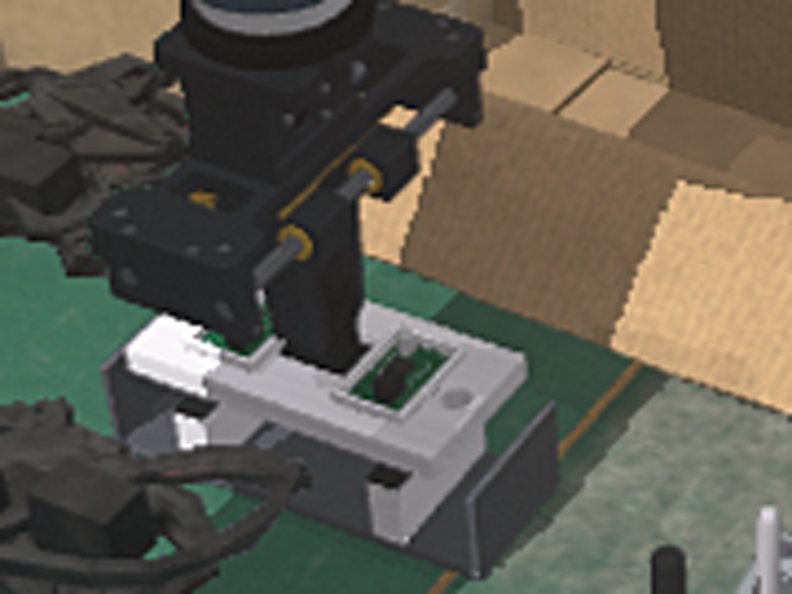

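Request:
arm_command([
  [0,0,0.3,0,0,0,-1],
  [0,0,0.6,0,0,0,-1],
  [0,0,0.9,0,0,0,-1],
  [0,0,1.2,0,0,0,-1],
  [0,0,1.3,0,0,0,-1],
])

```text
time_s: 12.7
eef_pos: [0.4916, 0.212, 0.0679]
ee_rot: [-2.199, -2.243, 0.001]
ft_force: [-0.0, -0.0, -4.1]
grip_width: 0.0114
```

Request:
arm_command([
  [0,0,0.1,0,0,0,-1],
  [0,0,0.2,0,0,0,-1],
  [0,0,0.3,0,0,0,-1],
  [0,0,0.3,0,0,0,-1],
  [0,0,0.3,0,0,0,-1],
])

```text
time_s: 13.2
eef_pos: [0.492, 0.2121, 0.0656]
ee_rot: [2.199, 2.243, 0.0]
ft_force: [-0.8, -0.2, -0.3]
grip_width: 0.0117
```

```bash
python3 go.py .4915 .212 .0656 .02
```

```text
t 13.2 p [0.492  0.2121 0.0656] yawy 0.02 z [ 3.e-04  1.e-04 -1.e+00] F [-0.82 -0.24 -0.26] w 0.0117 j [ 0.19  0.32  1.83 -0.    0.99  0.17]
shift cm [-0.01 -0.05 -0.  ] rot [ 0. -0.  0.]
```

Request:
arm_command([
  [0,0,0.08,0,0,0,-1],
  [0,0,0.08,0,0,0,-1],
  [0,0,0.08,0,0,0,-1],
], grip_force=5)

```text
time_s: 13.5
eef_pos: [0.492, 0.2122, 0.0653]
ee_rot: [2.199, 2.244, 0.0]
ft_force: [-3.4, -0.5, 5.2]
grip_width: 0.0119
```

Request:
arm_command([
  [0,0,0,0,0,0,-0.5],
  [0,0,0,0,0,0,-0.2],
  [0,0,0,0,0,0,0],
  [0,0,0,0,0,0,0],
  [0,0,0,0,0,0,0],
])

```text
time_s: 14.0
eef_pos: [0.4919, 0.212, 0.0645]
ee_rot: [-2.199, -2.243, -0.0]
ft_force: [-0.7, 0.6, 0.3]
grip_width: 0.0442
```

```bash
python3 go.py
```

```text
t 14.0 p [0.4919 0.212  0.0645] yawy 0.02 z [-0.  0. -1.] F [-0.7   0.61  0.25] w 0.0442 j [0.19 0.32 1.83 0.   0.99 0.17]
```

Released. Now straight up, then away toward the bench middle for a clear look.

Request:
arm_command([
  [0,0,-1.5,0,0,0,0],
  [0,0,-4,0,0,0,0],
  [0,0,-8,0,0,0,0],
  [0,0,-13,0,0,0,0],
  [0,0,-18,0,0,0,0],
])

```text
time_s: 14.5
eef_pos: [0.4914, 0.212, 0.2473]
ee_rot: [2.199, 2.244, 0.0]
ft_force: [1.6, 0.1, -0.1]
grip_width: 0.0442
```

Request:
arm_command([
  [-4,-2,-5,0,0,0,0],
  [-8,-4,-10,0,0,0,0],
  [-12,-6,-12,0,0,0,0],
  [-16,-8,-12,0,0,0,0],
  [-20,-8,-12,0,0,0,0],
])

```text
time_s: 15.0
eef_pos: [0.4164, 0.0207, 0.367]
ee_rot: [2.193, 2.243, 0.005]
ft_force: [0.3, -0.3, -0.0]
grip_width: 0.0441
```

Request:
arm_command([
  [-5,0,0,0,0,0,0],
  [-10,0,0,0,0,0,0],
  [-12,0,0,0,0,0,0],
  [-12,0,0,0,0,0,0],
  [-12,0,0,0,0,0,0],
])

```text
time_s: 15.5
eef_pos: [0.4197, -0.0985, 0.3642]
ee_rot: [2.2, 2.242, 0.001]
ft_force: [-0.6, -0.3, -0.3]
grip_width: 0.0441
```

```bash
python3 go.py; python3 - <<'E'
from h import *
im,d=env.get_image("scene");crop(im,160,140,460,340,2.6,"pics/s10.png")
im,dt=env.get_image("top");crop(im,160,200,300,300,5.5,"pics/t10.png")
cv2.imwrite("pics/t10f.png",im)
for n,dd in(("scene",d),("top",dt)):
    C=cloud(n,dd).reshape(-1,3)
    m=(abs(C[:,0]-.492)<.06)&(abs(C[:,1]-.212)<.09)&(abs(C[:,2]-.052)<.004);q=C[m]
    A=np.c_[q[:,:2],np.ones(len(q))];s=np.linalg.lstsq(A,q[:,2],rcond=None)[0];print(n,"plane tilt",s[:2],"z",(A@s).mean(),cv2.minAreaRect(q[:,:2].astype(np.float32)*1000))
    m=(abs(C[:,0]-.492)<.03)&(abs(C[:,1]-.212)<.03)&(C[:,2]>.085)&(C[:,2]<.11);q=C[m];print("grip",q.mean(0),q[:,2].max(),cv2.minAreaRect(q[:,:2].astype(np.float32)*1000))
E
```

```text
t 15.5 p [ 0.4197 -0.0985  0.3642] yawy 0.019 z [ 6.e-04  2.e-04 -1.e+00] F [-0.61 -0.28 -0.27] w 0.0441 j [-0.51 -0.24  1.77  0.    1.61 -0.53]
scene plane tilt [0.00624679 0.00213637] z 0.052590416693594606 ((490.4908142089844, 206.76693725585938), (81.39765167236328, 170.24075317382812), 1.315744400024414)
grip [0.48786841 0.21036925 0.09442075] 0.10172744395553279 ((489.1622009277344, 212.22801208496094), (13.59985637664795, 34.033660888671875), 1.3145456314086914)
top plane tilt [-0.00152025 -0.00042461] z 0.05194147723464379 ((485.466552734375, 209.73193359375), (89.46188354492188, 156.21531677246094), 0.8655700087547302)
grip [0.49217432 0.20937268 0.09572979] 0.10028784716665673 ((492.2950439453125, 210.06072998046875), (9.484943389892578, 32.22859191894531), 1.0286169052124023)
```

View pics/s10.png

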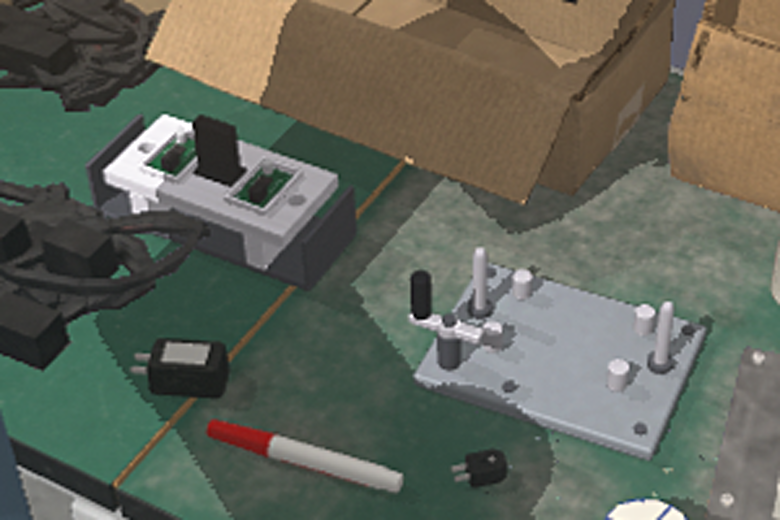

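View pics/t10.png

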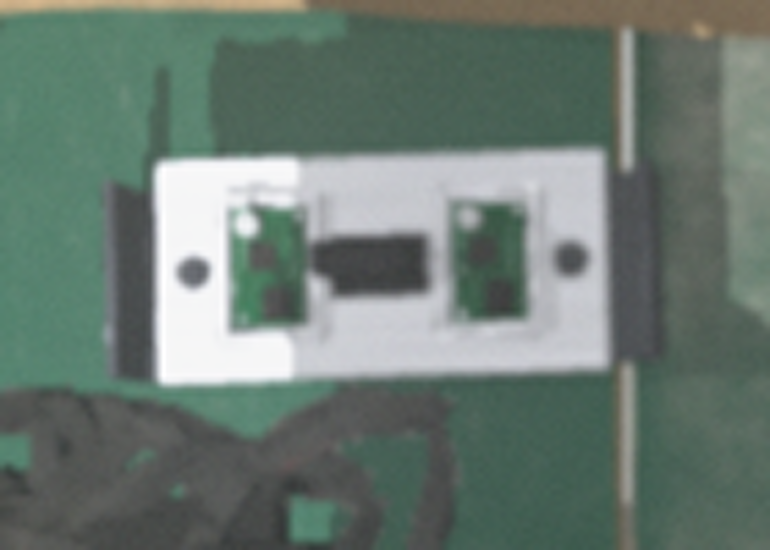

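```bash
python3 -c "
from bench import env
print(env.sign_off())"
```

```text
the job is handed in; nothing more can be done
None
```

The nest plate is on the cooling stand, released, and the job is handed in; the arm used about 15.6 s. I turned the latch to its stop, at about 1.65 rad by my measurement. Then I lifted the plate level about 80 mm straight up off the pins. I set it down within about 2 mm of the stand centre I had measured, let go and drew the arm clear.

**Last checks:**
- **Height and tilt:** the plate's top is about 52 mm above the bench, as it should be, and tilt is under 0.007 rad in both cameras.
- **Yaw:** the plate is at about 0.02 rad, matching the stand.
- **Boards and bench:** both boards are in their pockets. In the last scene view the adapter and connector look unmoved, and no contact with the others was noticed. I did not measure the bystanders' positions.

**Disagreements:** the cameras differed by 2–4 mm on the plate's position, and the rail and lip measurements gave stand centres 2–3 mm apart along y. Both are well inside the tolerances. No check failed.

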